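Show which filter tube goes in which basket

TASK

A helper is putting an aquarium filter back together: show them which two parts belong together by pointing, touching nothing. First point down at the shortest of the three perforated tubes, fingertips over the middle of its top and at most about 5 cm above it, and stay there for two seconds; then point in the same way, just above the middle of its opening, at the empty basket, stay there for two seconds and finish while still pointing at it. Do not bring the fingers down over any other tube or basket, and leave everything standing where it is.

Things in the scene. Friction and masses are not known exactly. Their poses are not given: they have to be found in the camera images.
- core_short: rigid white perforated filter tube with a green cap at each end, standing upright, loose, 46 mm in diameter and 70 mm tall: the shortest of three otherwise equal tubes. Origin: centre of its underside, z up along the tube; its top lies 70 mm above the origin.
- core_mid: rigid white perforated filter tube with a green cap at each end, standing upright, loose, 46 mm in diameter and 105 mm tall: the middle one of three otherwise equal tubes. Origin: centre of its underside, z up along the tube; its top lies 105 mm above the origin.
- core_tall: rigid white perforated filter tube with a green cap at each end, standing upright, loose, 46 mm in diameter and 140 mm tall: the tallest of three otherwise equal tubes. Origin: centre of its underside, z up along the tube; its top lies 140 mm above the origin.
- basket_empty: loose open-topped square filter basket of grey slotted plastic, 90 x 90 mm, 55 mm high, walls 4 mm, upright, empty, its slotted floor visible. Origin: centre of its underside, z up; the middle of its opening lies 55 mm above the origin.
- basket_rings: loose open-topped square filter basket of grey slotted plastic, 90 x 90 mm, 55 mm high, walls 4 mm, upright, filled to 10 to 15 mm below the rim with white ceramic rings. Origin: centre of its underside, z up; the middle of its opening lies 55 mm above the origin.
- basket_balls: loose open-topped square filter basket of grey slotted plastic, 90 x 90 mm, 55 mm high, walls 4 mm, upright, filled to 10 to 15 mm below the rim with round reddish-brown fired-clay balls. Origin: centre of its underside, z up; the middle of its opening lies 55 mm above the origin.
- stone: loose grey rounded stone, 76 mm across, 44 mm high, a bystander. Origin: centre of its underside.
- bottle: loose yellow bottle with a green cap, 42 mm in diameter, 110 mm tall, a bystander. Origin: centre of its underside.
- jar: loose white lidded jar, 68 mm in diameter, 85 mm tall, a bystander. Origin: centre of its underside. The three tubes and three baskets stand on the bench in any order at six places 0.43 to 0.70 m from the robot, at least 0.12 m from centre to centre; nothing among the work is taller than 140 mm.
Not all that is in view belongs to the job. What is shaped like the core_short but blue or red is not meant.

How it is judged:
By the outcome, as a careful person would: the job done as asked, in the order asked, and still so for the second after the job is handed in, with the robot touching nothing.
It also fails if it takes over 45 s, if anything falls off the work surface, if the arm or the gripper's body presses on something with over 40 N, if the wrist force passes 120 N, or if a joint passes its speed limit or range.

ROBOT

A 6-joint arm with a two-finger parallel gripper is mounted at the origin on the work surface. World frame = base frame: x ahead of the robot, y to its left, z up, the work surface at z = 0. Lengths are in m, angles in rad, forces in N, time in s.
With the tool pointing down it reaches from about 0.35 to 0.85 m from the base axis. Payload 8.1 kg.
Tool frame: the origin (TCP) lies between the finger pads; the fingertips stand tips_ahead ahead of it and the grasp point (between the pads) lies 8 mm behind it (tips_ahead is the distance from the TCP to the fingertips, in m); z points along the fingers, x is the direction in which the jaws open and shut, and the axes are right-handed (so a half turn about z gives the same grasp; the last joint's range is limited). The gripper opens to 93 mm and grips with 3 to 60 N. Pads are 15 mm wide; open, the fingers measure 128 mm over their backs; the gripper's body (75 mm by 188 mm) begins 65 mm behind the grasp point.
Start: joints at [-1.382, 0.13, 1.488, -0, 1.523, -0.085], TCP at [0.162, -0.578, 0.23] pointing down, gripper open.
Joint ranges: [-2.96, 2.96], [-0.89, 2.26], [0.02, 2.5], [-1.34, 4.48], [0, 2.73], [-2.66, 2.66]. Speed limits (rad/s): [2.39, 2.39, 2.79, 3.14, 3.14, 3.14].

INTERFACE

Orientations are given as a rotation vector (axis times angle).
In Python, from plant import * gives the robot as it stands.
- The arm moves only by the tool play_rows, never from a script. Its argument "increments" is a list that holds one entry, the list of rows, each a list of 4 numbers: the shift along the tool's x, y, z in cm, then the turn about the tool's z in rad. A call has 1 to 5 rows; each row is the pose to reach, as a shift and turn from the pose measured when the call began, along the tool's axes at that moment; what a row does not reach only later rows make up. A row lasts 1/10 s, in which the tool goes at most 50 mm and 8.59 degrees, less where a joint would pass 70% of its speed; a pose out of reach is approached as far as the arm can. A call with a gripper value outside its range is refused whole. "jaw" is the finger opening in cm, from 0 to 9.3, set as the call begins (left out, the last holds). The fingers move at their own pace and stop on an object; "squeeze" is the grip in N (left out, the last holds). Time passes only in rows, so rows that repeat a pose let the fingers close. It gives the time, the measured TCP pose, the force and the opening at its end, in the units of the state.
- read_state(): the state, without advancing time (a new reading comes with each control period).
- read_camera(name): name is "side" or "top"; returns (picture, depth): 420x560x3 uint8, blue, green, red; 420x560 float32, m along the optical axis (not along the pixel's ray), 0 where there is no reading.
- camera_params(name): a dict with "K" (3x3 intrinsics, pixels), "k1" (the pictures are not rectified: a ray, as slopes to the right and down, at radius r is drawn at 1 + k1 r^2 times it, then the intrinsics apply), "eye" and "orientation" of the camera in the world. Camera axes: x right, y up, looking along -z (the intrinsics and any distortion apply to the point x, -y, -z); pixel columns grow to the right and rows downward; lengths in m; the calibration is good to about 2 mm. A picture is of the moment at which its call begins. camera_params takes no time and is no camera call.
- close_job(): hands the job in, once; it reports no verdict.
The state is a dict: "t": time; "q": joint angles; "dq": joint speeds; "joint_torque": joint torques, N m; "tool_pos": TCP position; "orientation": TCP orientation; "force": force on the tool from outside, world axes, zero at the start; "wrist_torque": the same for the moment, N m; "opening": finger opening in m.
Only numpy, scipy, OpenCV 4.12 (cv2) and the standard library are available. Lean on these libraries where they do the work, as an engineer would, in place of code of your own. Each camera call takes 0.05 s, during which the arm holds its last target.

## Working session

There is one attempt and no reset: what is moved stays moved. The work goes in short steps, Python scripts to look and compute and a tool call to move; the robot and the scene stay as the last step left them, time stands still between calls to the robot, and variables do not carry over. Pictures are saved under pics/ and viewed, and the job is handed in when it is done.

Besides the shell and the picture viewer there is one more tool, called after "Emit:" as a command line: name --argument value ..., lists and objects as JSON in quotes. play_rows: Moves the arm, as the interface text tells. Its arguments: {"type":"object","properties":{"increments":{"type":"array"},"jaw":{"type":"number"},"squeeze":{"type":"number"}},"required":["increments"]}

```bash
mkdir -p pics; ls
python3 - <<'E'
from plant import *
import cv2,numpy as np
s=read_state();print(s)
try: print(tips_ahead)
except Exception as e: print(e)
for n in("side","top"):
    p,d=read_camera(n);cv2.imwrite(f"pics/{n}0.png",p);np.save(f"{n}0.npy",d);print(n,camera_params(n))
E
```

```text
pics
{'t': 0.0, 'q': array([-1.38237301e+00,  1.31116469e-01,  1.48923929e+00,  9.49141988e-07,
        1.52298675e+00, -8.54301624e-02]), 'dq': array([-0.00046788,  0.00022123,  0.00123635,  0.002429  , -0.00090814,
        0.00059423]), 'joint_torque': array([-3.21254382e-03, -5.59844291e+01, -4.91768539e+01,  7.66702951e-02,
        3.55256803e-02, -2.29676261e-04]), 'tool_pos': array([ 0.16217166, -0.57712239,  0.22863607]), 'orientation': array([-2.50293906e+00,  1.89671540e+00,  2.03931670e-03]), 'force': array([-0.71567434, -0.69466814, -0.07214157]), 'wrist_torque': array([-0.05709506,  0.00712529,  0.00188126]), 'opening': 0.09294303439711496}
0.011
side {'K': array([[431.74206394,   0.        , 280.29254154],
       [  0.        , 431.74206394, 216.41184236],
       [  0.        ,   0.        ,   1.        ]]), 'k1': 0.026488138024596635, 'eye': array([0.29305709, 0.62536024, 0.74866136]), 'orientation': array([ 0.16009385, -1.09733803, -2.60249717])}
top {'K': array([[379.72685633,   0.        , 280.97045276],
       [  0.        , 379.72685633, 209.53363783],
       [  0.        ,   0.        ,   1.        ]]), 'k1': -0.01577998220854552, 'eye': array([ 0.35686222, -0.04496681,  1.06363935]), 'orientation': array([ 0.09235508, -0.12765797, -1.54144124])}
```

View pics/top0.png

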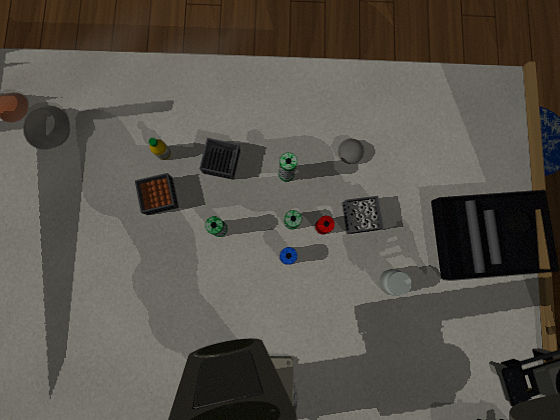

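View pics/side0.png

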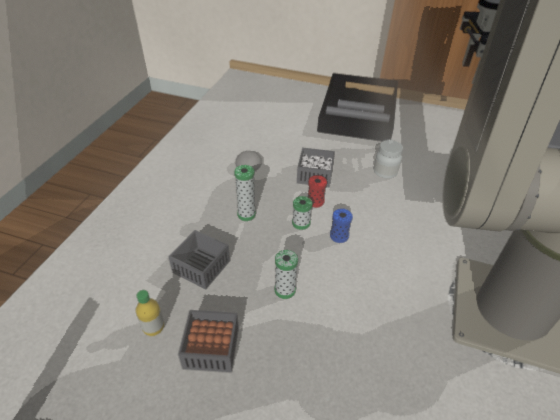

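The top view shows the green-capped tubes at (288,160), (215,226) and (293,218). The side view shows the one at (302,205) as the short one, next to a red and a blue decoy. The empty basket is at top (220,158), rings are at (362,215) and balls at (157,194).

```bash
cat > h.py <<'E'
from plant import *
import cv2,numpy as np
from scipy.spatial.transform import Rotation as R
def cloud(n,d):
    c=camera_params(n);K=c["K"];h,w=d.shape
    u,v=np.meshgrid(np.arange(w),np.arange(h))
    xd=(u-K[0,2])/K[0,0];yd=(v-K[1,2])/K[1,1]
    x,y=xd.copy(),yd.copy()
    for _ in range(8):
        f=1+c["k1"]*(x*x+y*y);x,y=xd/f,yd/f
    P=np.stack([x*d,-y*d,-d],-1)
    return P@R.from_rotvec(c["orientation"]).as_matrix().T+c["eye"]
E
python3 - <<'E'
from h import *
for n in("top","side"):
    img=cv2.imread(f"pics/{n}0.png");P=cloud(n,np.load(f"{n}0.npy"))
    hsv=cv2.cvtColor(img,cv2.COLOR_BGR2HSV)
    for nm,lo,hi in(("green",(45,70,40),(85,255,255)),("blue",(100,120,40),(130,255,255)),("red",(0,170,60),(6,255,255))):
        m=cv2.inRange(hsv,lo,hi)
        m=cv2.morphologyEx(m,cv2.MORPH_CLOSE,np.ones((3,3)))
        k,l,st,ce=cv2.connectedComponentsWithStats(m)
        for i in range(1,k):
            if st[i,4]<40: continue
            q=P[l==i];zt=np.percentile(q[:,2],90);q=q[abs(q[:,2]-zt)<.008]
            print(n,nm,ce[i].round(),st[i,4],"z",zt.round(3),"mid",((q.min(0)+q.max(0))/2).round(3),"ext",np.ptp(q,axis=0).round(3))
    # rims of baskets
    X,Y,Z=P[...,0],P[...,1],P[...,2]
    m=((Z>.045)&(Z<.065)&(X>.3)&(X<.8)&(abs(Y)<.45)).astype(np.uint8)
    m=cv2.morphologyEx(m,cv2.MORPH_CLOSE,np.ones((3,3)))
    k,l,st,ce=cv2.connectedComponentsWithStats(m)
    for i in range(1,k):
        if st[i,4]<80: continue
        q=P[(l==i)&(Z>.045)&(Z<.065)]
        r=cv2.minAreaRect(q[:,:2].astype(np.float32))
        print(n,"rim",ce[i].round(),st[i,4],np.round(r[0],3),np.round(r[1],3),round(r[2]),np.median(q[:,2]).round(3))
E
```

```text
top green [152. 141.] 49 z 0.111 mid [0.662 0.274 0.109] ext [0.017 0.018 0.007]
top green [287. 161.] 214 z 0.142 mid [ 0.613 -0.078  0.139] ext [0.045 0.043 0.01 ]
top green [292. 219.] 227 z 0.072 mid [ 0.476 -0.096  0.07 ] ext [0.043 0.042 0.009]
top green [214. 225.] 229 z 0.107 mid [0.45  0.104 0.104] ext [0.043 0.041 0.009]
top blue [550. 142.] 934 z -0.446 mid [ 0.901 -1.217 -0.447] ext [0.298 0.087 0.014]
top blue [288. 255.] 218 z 0.072 mid [ 0.379 -0.087  0.07 ] ext [0.042 0.042 0.01 ]
top red [324. 225.] 229 z 0.071 mid [ 0.463 -0.183  0.069] ext [0.043 0.043 0.008]
top rim [219. 156.] 279 [0.643 0.107] [0.088 0.092] 80 0.053
top rim [154. 193.] 326 [0.537 0.276] [0.091 0.092] 15 0.054
top rim [364. 213.] 268 [ 0.495 -0.289] [0.09  0.091] 9 0.054
top rim [388. 277.] 95 [ 0.329 -0.357] [0.023 0.06 ] 49 0.058
side green [244. 172.] 205 z 0.14 mid [ 0.61  -0.077  0.136] ext [0.045 0.046 0.009]
side green [302. 204.] 199 z 0.07 mid [ 0.475 -0.095  0.067] ext [0.042 0.044 0.009]
side green [300. 226.] 43 z 0.01 mid [ 0.472 -0.08   0.008] ext [0.036 0.015 0.009]
side green [286
[... 243 characters left out ...]
1. 224.] 345 z 0.07 mid [ 0.377 -0.086  0.067] ext [0.04  0.048 0.01 ]
side rim [315. 160.] 296 [ 0.494 -0.289] [0.09  0.098] 9 0.052
side rim [384. 159.] 139 [ 0.327 -0.353] [0.021 0.056] 61 0.056
side rim [317. 189.] 101 [ 0.458 -0.171] [0.042 0.02 ] 20 0.054
side rim [246. 202.] 109 [ 0.606 -0.066] [0.041 0.02 ] 23 0.055
side rim [302. 211.] 102 [ 0.471 -0.084] [0.043 0.018] 17 0.054
side rim [341. 224.] 105 [ 0.376 -0.073] [0.044 0.019] 7 0.054
side rim [198. 252.] 562 [0.642 0.108] [0.093 0.093] 80 0.052
side rim [285. 280.] 130 [0.444 0.116] [0.043 0.023] 20 0.054
side rim [150. 317.] 167 [0.654 0.282] [0.041 0.021] 46 0.055
side rim [207. 335.] 752 [0.537 0.277] [0.092 0.091] 15 0.053
```

```bash
cat > go.py <<'E'
from h import *
import sys
s=read_state();M=R.from_rotvec(s["orientation"]).as_matrix()
t=np.array([float(a) for a in sys.argv[1:4]])
print("t",s["t"],"pos",s["tool_pos"].round(4),"F",s["force"].round(1),"open",s["opening"],"zaxis",M[:,2].round(3));print("shift cm",(100*M.T@(t-s["tool_pos"])).round(2))
E
python3 go.py .475 -.095 .23
```

```text
t 0.1 pos [ 0.1622 -0.5771  0.2287] F [-0.8 -0.6  0.7] open 0.09276579711398682 zaxis [-0.     0.002 -1.   ]
shift cm [-37.96 -43.15  -0.06]
```

Emit:
play_rows --increments '[[[-2,-2.3,-2],[-5,-5.7,-3],[-8,-9.1,-3],[-11,-12.5,-3],[-14,-15.9,-3]]]' --jaw 0

```text
invalid input
```

Emit:
play_rows --increments '[[[-2,-2.3,-2,0],[-5,-5.7,-3,0],[-8,-9.1,-3,0],[-11,-12.5,-3,0],[-14,-15.9,-3,0]]]' --jaw 0

```text
t: 0.6
tool_pos: [0.2779, -0.3977, 0.2586]
orientation: [-2.502, 1.897, 0.002]
force: [0.1, -0.3, -0.4]
opening: 0.0576
```

```bash
python3 go.py .475 -.095 .24
```

```text
t 0.6 pos [ 0.2779 -0.3977  0.2586] F [ 0.1 -0.3 -0.4] open 0.05758364301170114 zaxis [-0.     0.002 -1.   ]
shift cm [-23.83 -27.15   1.91]
```

Emit:
play_rows --increments '[[[-3,-3.4,0,0],[-6,-6.8,0,0],[-9,-10.2,0,0],[-12,-13.6,0,0],[-15,-17,0,0]]]'

```text
t: 1.1
tool_pos: [0.4016, -0.2056, 0.2587]
orientation: [-2.502, 1.897, 0.003]
force: [1.1, -1.2, 1.1]
opening: 0.0176
```

```bash
python3 go.py .475 -.095 .24
```

```text
t 1.1 pos [ 0.4016 -0.2056  0.2587] F [ 1.1 -1.2  1.1] open 0.017610720167285477 zaxis [-0.     0.002 -1.   ]
shift cm [ -8.66 -10.05   1.89]
```

Emit:
play_rows --increments '[[[-3,-3.4,0,0],[-6,-6.8,0,0],[-8,-9.3,0,0],[-8.7,-10.05,0,0],[-8.7,-10.05,0,0]]]'

```text
t: 1.6
tool_pos: [0.475, -0.0937, 0.2584]
orientation: [-2.505, 1.895, 0.004]
force: [-0.7, -0.4, 0.3]
opening: 0.0004
```

Emit:
play_rows --increments '[[[0,0,0,0],[0,0,0,0],[0,0,0,0]]]'

```text
t: 1.9
tool_pos: [0.4745, -0.0949, 0.2584]
orientation: [-2.503, 1.897, 0.004]
force: [-0.8, -0.4, 0.0]
opening: 0.0006
```

```bash
python3 go.py .475 -.095 .113
```

```text
t 1.9 pos [ 0.4745 -0.0949  0.2584] F [-0.8 -0.4  0. ] open 0.0006346482105870422 zaxis [-0.002  0.002 -1.   ]
shift cm [ 0.06 -0.06 14.54]
```

Emit:
play_rows --increments '[[[0,0,3,0],[0,0,6.5,0],[0,0,9.5,0],[0,0,11.5,0],[0,0,12.5,0]]]'

```text
t: 2.4
tool_pos: [0.4727, -0.095, 0.1312]
orientation: [2.502, -1.899, -0.009]
force: [-0.2, 0.4, 0.1]
opening: 0.0005
```

```bash
python3 go.py .475 -.095 .113
python3 - <<'E'
from h import *
for n in("side","top"):
    p,d=read_camera(n);cv2.imwrite(f"pics/{n}1.png",p)
E
```

```text
t 2.4 pos [ 0.4727 -0.095   0.1312] F [-0.2  0.4  0.1] open 0.00046273371073163474 zaxis [-0.005  0.003 -1.   ]
shift cm [ 0.07 -0.23  1.82]
```

View pics/side1.png

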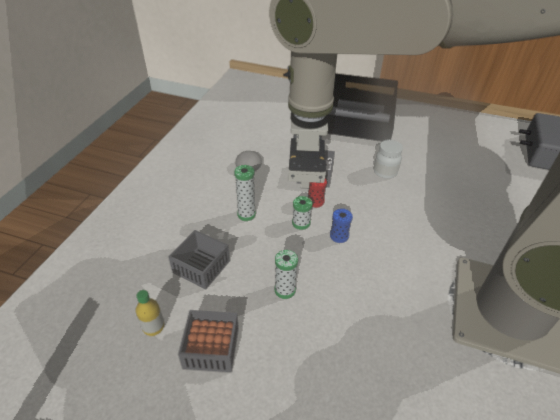

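Run:
```python
from h import *
s=read_state();M=R.from_rotvec(s["orientation"]).as_matrix();tip=s["tool_pos"]+.011*M[:,2]
for n in("side","top"):
    c=camera_params(n);p=R.from_rotvec(c["orientation"]).as_matrix().T@(tip-c["eye"]);x,y=p[0]/-p[2],-p[1]/-p[2];f=1+c["k1"]*(x*x+y*y);print(n,(c["K"]@[x*f,y*f,1])[:2], s["t"])
im=cv2.imread("pics/side1.png")[120:250,230:370];cv2.imwrite("pics/z1.png",cv2.resize(im,None,fx=4,fy=4,interpolation=cv2.INTER_CUBIC))
```

```text
side [304.08385956 185.57517918] 2.5
top [292.86502527 216.76267986] 2.5
```

View pics/z1.png

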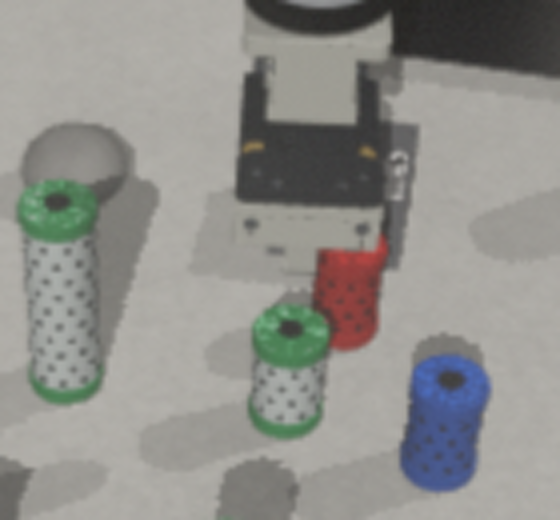

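The fingers are hidden behind the gripper's near end, which fits the predicted tip position in the picture (304,186). The red and blue decoys haven't been disturbed. I'll go down the last 2 cm and hold.

Emit:
play_rows --increments '[[[0,-0.2,1,0],[0,-0.2,1.7,0],[0.1,-0.2,1.8,0],[0.1,-0.2,1.8,0],[0.1,-0.2,1.8,0]]]'

```text
t: 3.0
tool_pos: [0.4756, -0.0953, 0.1147]
orientation: [-2.503, 1.899, 0.007]
force: [-0.2, -0.1, -0.3]
opening: 0.0004
```

```bash
python3 go.py .475 -.095 .113
```

```text
t 3.0 pos [ 0.4756 -0.0953  0.1147] F [-0.2 -0.1 -0.3] open 0.0003862227205924664 zaxis [-0.003  0.003 -1.   ]
shift cm [-0.05  0.05  0.17]
```

Tips are 34 mm above the tube's top and within 1 mm of its middle. I'll hold for over 2 s.

Emit:
play_rows --increments '[[[0,0,0,0],[0,0,0,0],[0,0,0,0],[0,0,0,0],[0,0,0,0]]]'

```text
t: 3.5
tool_pos: [0.4756, -0.0953, 0.1147]
orientation: [-2.503, 1.899, 0.007]
force: [0.1, -0.3, -0.6]
opening: 0.0007
```

Emit:
play_rows --increments '[[[0,0,0,0],[0,0,0,0],[0,0,0,0],[0,0,0,0],[0,0,0,0]]]'

```text
t: 4.0
tool_pos: [0.4756, -0.0953, 0.1146]
orientation: [-2.503, 1.899, 0.007]
force: [-0.1, 1.5, 0.9]
opening: 0.0008
```

Emit:
play_rows --increments '[[[0,0,0,0],[0,0,0,0],[0,0,0,0],[0,0,0,0],[0,0,0,0]]]'

```text
t: 4.5
tool_pos: [0.4756, -0.0953, 0.1146]
orientation: [2.503, -1.899, -0.007]
force: [0.4, -0.1, -0.0]
opening: 0.0006
```

Emit:
play_rows --increments '[[[0,0,0,0],[0,0,0,0],[0,0,0,0],[0,0,0,0],[0,0,0,0]]]'

```text
t: 5.0
tool_pos: [0.4756, -0.0953, 0.1147]
orientation: [2.503, -1.899, -0.007]
force: [-0.0, 0.3, -0.3]
opening: 0.0002
```

Emit:
play_rows --increments '[[[0,0,0,0],[0,0,0,0],[0,0,0,0],[0,0,0,0],[0,0,0,0]]]'

```text
t: 5.5
tool_pos: [0.4756, -0.0953, 0.1147]
orientation: [-2.503, 1.899, 0.007]
force: [0.1, 0.5, 0.1]
opening: 0.0004
```

Emit:
play_rows --increments '[[[0,0,0,0],[0,0,0,0],[0,0,0,0],[0,0,0,0],[0,0,0,0]]]'

```text
t: 6.0
tool_pos: [0.4756, -0.0953, 0.1147]
orientation: [-2.503, 1.899, 0.007]
force: [-0.1, 0.1, 0.8]
opening: 0.0007
```

Emit:
play_rows --increments '[[[0,0,-3,0],[0,0,-7,0],[0,0,-11,0],[0,0,-13,0],[0,0,-13,0]]]'

```text
t: 6.5
tool_pos: [0.478, -0.0963, 0.2488]
orientation: [-2.501, 1.897, -0.004]
force: [0.7, 0.1, 0.2]
opening: 0.0006
```

```bash
python3 go.py .643 .107 .24
```

```text
t 6.5 pos [ 0.478  -0.0963  0.2488] F [0.7 0.1 0.2] open 0.000599773906560273 zaxis [ 0.003  0.    -1.   ]
shift cm [-15.13 -21.36   0.94]
```

Emit:
play_rows --increments '[[[-2.2,-3.2,0,0],[-5,-7,0,0],[-7.8,-11,0,0],[-10.5,-15,0,0],[-12.5,-18,0,0]]]'

```text
t: 7.0
tool_pos: [0.6182, 0.075, 0.247]
orientation: [-2.503, 1.897, -0.0]
force: [-0.1, 0.1, 0.5]
opening: 0.0004
```

```bash
python3 go.py .643 .107 .24
```

```text
t 7.0 pos [0.6182 0.075  0.247 ] F [-0.1  0.1  0.5] open 0.0004342465702794541 zaxis [ 0.001  0.001 -1.   ]
shift cm [-2.41 -3.25  0.71]
```

Emit:
play_rows --increments '[[[-1.8,-2.5,0,0],[-2.4,-3.25,0,0],[-2.4,-3.25,0,0],[-2.4,-3.25,0,0]]]'

```text
t: 7.4
tool_pos: [0.6423, 0.1062, 0.246]
orientation: [2.504, -1.897, -0.001]
force: [-0.4, -0.1, -1.1]
opening: 0.0005
```

```bash
python3 go.py .643 .107 .102
```

```text
t 7.4 pos [0.6423 0.1062 0.246 ] F [-0.4 -0.1 -1.1] open 0.0005458373394165548 zaxis [-0.001  0.    -1.   ]
shift cm [-0.06 -0.1  14.4 ]
```

Emit:
play_rows --increments '[[[0,0,3,0],[0,-0.1,6.5,0],[0,-0.1,9.5,0],[0,-0.1,11.5,0],[0,-0.1,12.5,0]]]'

```text
t: 7.9
tool_pos: [0.6411, 0.1047, 0.1185]
orientation: [2.5, -1.898, -0.005]
force: [-0.0, -0.6, 0.8]
opening: 0.0004
```

```bash
python3 go.py .643 .107 .102
```

```text
t 7.9 pos [0.6411 0.1047 0.1185] F [-0.  -0.6  0.8] open 0.0004463408560414161 zaxis [-0.004 -0.    -1.   ]
shift cm [-0.17 -0.25  1.65]
```

Emit:
play_rows --increments '[[[-0.1,-0.2,1,0],[-0.1,-0.2,1.5,0],[-0.1,-0.2,1.5,0],[-0.1,-0.2,1.5,0],[-0.1,-0.2,1.5,0]]]'

```text
t: 8.4
tool_pos: [0.6435, 0.1063, 0.1048]
orientation: [2.501, -1.898, -0.003]
force: [0.2, 0.1, 0.2]
opening: 0.0004
```

```bash
python3 go.py .643 .107 .102;python3 - <<'E'
from h import *
for n in("side","top"):
    p,d=read_camera(n);cv2.imwrite(f"pics/{n}2.png",p)
E
```

```text
t 8.4 pos [0.6435 0.1063 0.1048] F [0.2 0.1 0.2] open 0.00043276686526461284 zaxis [-0.002 -0.    -1.   ]
shift cm [-0.08  0.03  0.28]
```

View pics/side2.png

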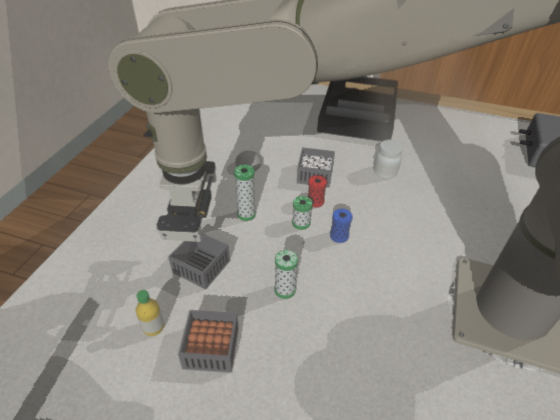

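The gripper is above the empty basket at (200,258), with the tips 39 mm over the rim. All the other parts are where they were. Holding now.

Emit:
play_rows --increments '[[[0,0,0.2,0],[0,0,0.2,0],[0,0,0.2,0],[0,0,0.2,0],[0,0,0.2,0]]]'

```text
t: 9.0
tool_pos: [0.6433, 0.1064, 0.1024]
orientation: [2.501, -1.898, -0.003]
force: [-0.8, -0.9, -0.5]
opening: 0.0004
```

Emit:
play_rows --increments '[[[0,0,0,0],[0,0,0,0],[0,0,0,0],[0,0,0,0],[0,0,0,0]]]'

```text
t: 9.5
tool_pos: [0.6433, 0.1063, 0.1024]
orientation: [2.501, -1.898, -0.003]
force: [-0.3, 0.1, -1.1]
opening: 0.0007
```

Emit:
play_rows --increments '[[[0,0,0,0],[0,0,0,0],[0,0,0,0],[0,0,0,0],[0,0,0,0]]]'

```text
t: 10.0
tool_pos: [0.6433, 0.1063, 0.1024]
orientation: [2.501, -1.898, -0.003]
force: [0.1, 0.1, -0.3]
opening: 0.0002
```

Emit:
play_rows --increments '[[[0,0,0,0],[0,0,0,0],[0,0,0,0],[0,0,0,0],[0,0,0,0]]]'

```text
t: 10.5
tool_pos: [0.6433, 0.1064, 0.1024]
orientation: [2.501, -1.898, -0.003]
force: [-0.2, 1.1, 0.3]
opening: 0.0005
```

Emit:
play_rows --increments '[[[0,0,0,0],[0,0,0,0],[0,0,0,0],[0,0,0,0],[0,0,0,0]]]'

```text
t: 11.0
tool_pos: [0.6433, 0.1063, 0.1024]
orientation: [2.501, -1.898, -0.003]
force: [0.0, 0.0, 0.5]
opening: 0.0004
```

Emit:
play_rows --increments '[[[0,0,0,0],[0,0,0,0],[0,0,0,0],[0,0,0,0],[0,0,0,0]]]'

```text
t: 11.5
tool_pos: [0.6433, 0.1064, 0.1024]
orientation: [2.501, -1.898, -0.003]
force: [0.2, 0.2, 0.3]
opening: 0.0001
```

Run:
```python
from h import *
s=read_state();print(s["t"],s["tool_pos"],s["force"])
p,d=read_camera("side");cv2.imwrite("pics/side3.png",p)
P=cloud("side",d)
a=cv2.imread("pics/side0.png").astype(int)
for nm,(x,y) in dict(short=(302,205),tall=(244,172),mid=(286,265),blue=(341,224),red=(317,190),balls=(208,340),rings=(316,165),empty=(200,262)).items():
    print(nm,abs(a[y-12:y+12,x-15:x+15]-p[y-12:y+12,x-15:x+15].astype(int)).mean().round(1))
print(close_job())
```

```text
11.5 [0.64325749 0.10637882 0.10243012] [0.17140185 0.24359623 0.34556298]
short 9.4
tall 18.2
mid 11.8
blue 4.8
red 6.6
balls 12.9
rings 7.0
empty 4.7
the job is handed in; nothing more can be done
None
```

The robot pointed at the short green-capped tube, then at the empty basket, and the job is handed in. It finished still pointing at the basket, at about 11.5 s.

| | Short tube | Empty basket |
|---|---|---|
| Position (x, y) | (0.475, -0.095) | (0.643, 0.107) |
| Fingertips above top | about 34 mm | about 36 mm |
| Off the middle | about 1 mm | about 1 mm |
| Held for | about 3 s | about 2.5 s |

- **Method:** The fingers were closed, and between the two I lifted the tool about 13 cm, clear of the other parts.
- **Contact:** The wrist force readings stayed at noise level, below about 2 N, so nothing appears to have been touched.
- **Nothing moved:** The side picture taken at the start of the basket hold showed every part where it had been. I did not view the final picture. A last pixel comparison with the first one gave moderate differences of 5–18 grey levels. I put these down to the arm's shadow and partial cover, so that comparison does not prove by itself that nothing moved.
- **Fingertips not seen directly:** In the first look at the tube they were hidden behind the gripper body. Their position there comes from the measured arm pose, which fitted the picture.

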